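# Angle the vial rack past the reader post into the bay

## Robot

A 7-joint arm with a two-finger parallel gripper is mounted at the origin on the work surface. World frame = base frame: x ahead of the robot, y to its left, z up, the work surface at z = 0. Lengths are in m, angles in rad, forces in N, time in s.
With the tool pointing down it reaches from about 0.35 to 0.9 m from the base axis. Payload 8.1 kg.
Tool frame: the origin (TCP) lies midway between the tips of the shut fingers; the grasp point (between the pads) lies arm.grasp_offset behind it (arm.grasp_offset is the distance from the TCP to the grasp point, in m); z points along the fingers, y is the line along which they close (so a half turn about z gives the same grasp; the last joint's range is limited). The gripper opens to 92 mm and grips with 3 to 60 N. Pads are 19 mm wide; open, the fingers measure 130 mm over their backs; the gripper's body (75 mm by 190 mm) begins 47 mm behind the grasp point.
Start: joints at [-1.4, 0.434, 0.025, 1.573, -0.012, 1.134, -0.075], TCP at [0.169, 0.602, 0.227] pointing down, gripper open.
Joint ranges: [-2.62, 2.62], [-0.44, 2.09], [-1.27, 1.32], [0.08, 2.57], [-1.32, 4.46], [0.12, 2], [-2.74, 2.74]. Speed limits (rad/s): [2.22, 2.22, 3.01, 3.01, 3.14, 3.14, 3.14].

## Interface

Orientations are given as a rotation vector (axis times angle).
In Python, from cell import observe, imaging, arm gives the robot as it stands.
- The arm moves only by the tool apply_moves, never from a script. Its argument "commands" is a list of rows, each a list of 5 numbers: the opening in per cent of the stroke, from 0 (shut) to 100 (fully open), then the shift along the world's x, y, z in units of 0.06 m (1.0 is 0.06 m), then the turn about the world's z in units of 0.5 rad (1.0 is 0.5 rad). A call has 1 to 12 rows; each row shifts and turns the commanded pose from where the row before left it; what a row does not reach is not made up. A row lasts 1/8 s, in which the tool goes at most 62.5 mm and 10.7 degrees, less where a joint would pass 70% of its speed; a pose out of reach is approached as far as the arm can. A call with a number of a shift or a turn outside -1 to 1 is refused whole. A call with a gripper value outside its range is refused whole. The fingers move at their own pace and stop on an object; "newtons" is the grip in N (left out, the last holds). Time passes only in rows, so rows that do not move let the fingers close. It gives the time, the measured TCP pose, the force, the opening and the grip force at its end, in the units of the state.
- observe(): the state, without advancing time (a new reading comes with each control period).
- imaging.get_image(name): name is "scene" or "side" or "wrist"; returns (picture, depth): 384x512x3 uint8, red, green, blue; 384x512 float32, m along the optical axis (not along the pixel's ray), 0 where there is no reading.
- imaging.camera_params(name): a dict with "camera_matrix" (3x3 intrinsics, pixels), "origin" and "rotation" of the camera in the world; the wrist camera has in their place "tool_from_camera" (4x4, takes a point from camera to tool coordinates, whose origin is the TCP and whose axes are the flange's). Camera axes: x right, y up, looking along -z (the intrinsics and any distortion apply to the point x, -y, -z); pixel columns grow to the right and rows downward; lengths in m; the calibration is good to about 2 mm. The wrist camera is an equidistant fisheye: a pixel r from the principal point sees the ray r / f radians off the axis. A picture is of the moment at which its call begins: read the wrist's pose just before it. camera_params takes no time and is no camera call.
- arm.sign_off(): hands the job in; it is judged then, once.
The state is a dict: "clock": time; "joints": joint angles; "dq": joint speeds; "joint_efforts": joint torques, N m; "position": TCP position; "ee_rot": TCP orientation; "force": force on the tool from outside, world axes, zero at the start; "ft_torque": the same for the moment, N m; "width": opening from 0.0 (shut) to 1.0 (fully open); "gripper_force": force on a finger pad.
Only numpy, scipy, OpenCV 4.12 (cv2) and the standard library are available. Lean on these libraries where they do the work, as an engineer would, in place of code of your own. Each camera call takes 0.05 s, during which the arm holds its last target. There are 200 camera calls.

## Task

Put the long vial rack away in the reader's loading bay by pushing it along the bench with the fingertips only: push one end, then the other, so that it turns and slips behind the small steel post, and finish with its whole long side flush against the bay's back wall, between the two end walls. Do not lift or tip the rack, leave the other things on the bench where they are, and take the hand away at the end.

Things in the scene. Friction and masses are not known exactly. Their poses are not given: they have to be found in the camera images.
- rack: white plastic vial rack, capped vials fixed in it: a solid-sided block 44 mm (x) by 240 (y, its length) by 40 tall, caps to 54. Loose, about 0.35 kg, slides on the bench. Origin: centre of underside. Starts between robot and bay, within 20 degrees of parallel to the bay, its -y end about level with the post or to the +y side of it
- bay: fixed bay on the bench, no floor, open to its -x (towards the robot). Origin on the bench, mm: back wall face at x = 22 (grey housing behind, 50 tall); end walls 6 thick, 30 tall, inner faces at y = -140 and 140; the -y one reaches forward to x = -103, the +y one only to x = -35. A rack flush on the back wall has its origin at bay x = 0 and its y axis parallel to the bay's y
- post: fixed round steel post 20 mm across, 80 tall, in front of the bay. Origin: centre of its foot, at bay x = -73 and bay y -75 to -55. The 85 mm gap behind it, to the back wall, lets the rack pass; the opening from the post to the +y end wall is shorter than the rack
- jar: clear sample jar with a screw lid, 56 across, 75 tall, stands in front of the bay on the -y side of the post (mm). Loose, to be left alone. Origin: centre of its underside
- tip_box: closed pipette-tip box 85 x 115 x 57, beyond the +y end of the bay (mm). Loose, to be left alone. Origin: centre of its underside
- beaker: empty glass beaker 66 across, 85 tall, beyond the -y end of the bay (mm). Loose, to be left alone. Origin: centre of its underside
- bottle: brown glass bottle 60 across, 120 tall, behind the bay (mm). Loose, to be left alone. Origin: centre of its underside
- label_roll: paper label roll lying flat, 90 across, 40 tall, away to the robot's right (mm). Loose, to be left alone. Origin: centre of its underside
- timer: small bench timer lying flat, 60 x 75 x 22, away to the robot's left (mm). Loose, to be left alone. Origin: centre of its underside
There are look-alikes about, which are no part of the job. What is meant by the rack is not purple, and is the larger of those in its own colour.

How it is judged:
By the outcome, as a careful person would: the job done as asked, in the order asked, and still so for the second after the job is handed in, with the robot touching nothing.
It also fails if it takes over 72 s, if anything falls off the work surface, if the arm or the gripper's body presses on something with over 40 N, if the wrist force passes 120 N, or if a joint passes its speed limit or range.

## Working session

There is one attempt and no reset: what is moved stays moved. The work goes in short steps, Python scripts to look and compute and a tool call to move; the robot and the scene stay as the last step left them, time stands still between calls to the robot, and variables do not carry over. Pictures are saved under pics/ and viewed, at most 10 in all, crops included, and the job is handed in when it is done.

Besides the shell and the picture viewer there is one more tool, called after "Request:" as a command line: name --pt "numbers of a row" for each row, then --argument value for the rest. apply_moves: Moves the arm, as the interface text tells. Its arguments: {"type":"object","properties":{"commands":{"type":"array"},"newtons":{"type":"number"}},"required":["commands"]}

```bash
mkdir -p pics; ls; python3 - <<'E'
from cell import observe, imaging, arm
import cv2,numpy as np
print(observe()); print(arm.grasp_offset)
for n in ("scene","side"):
    p,d=imaging.get_image(n); cv2.imwrite(f"pics/{n}0.png",p[:,:,::-1]); np.savez(f"{n}0.npz",p=p,d=d)
    print(n,imaging.camera_params(n))
E
```

```text
pics
{'clock': 0.0, 'joints': array([-1.39961485,  0.43520033,  0.02494715,  1.57410846, -0.01161074,
        1.13399178, -0.07508184]), 'dq': array([-0.00132565, -0.00076733,  0.00127804,  0.00154554,  0.00069486,
        0.00273398, -0.00026045]), 'joint_efforts': array([ 5.05126991e-04, -6.67822981e+01,  9.85365249e-01, -3.14460754e+01,
       -6.06078096e-02,  4.24256630e-02,  1.72542527e-04]), 'position': array([0.16888168, 0.60121384, 0.22595435]), 'ee_rot': array([-4.28751448e-01, -3.11210338e+00,  2.45079966e-03]), 'force': array([-0.6072917 ,  0.13797554, -0.00571132]), 'ft_torque': array([-0.05811206, -0.00875673,  0.04925442]), 'gripper_force': 0.0, 'width': 0.9969942553471398}
0.0188
scene {'camera_matrix': array([[381.59090482,   0.        , 253.743802  ],
       [  0.        , 381.59090482, 182.30121171],
       [  0.        ,   0.        ,   1.        ]]), 'origin': array([ 1.35389852, -0.78598669,  0.77507188]), 'rotation': array([0.95931243, 0.39735465, 0.68906689])}
side {'camera_matrix': array([[351.29999861,   0.        , 254.98812893],
       [  0.        , 351.29999861, 187.36823185],
       [  0.        ,   0.        ,   1.        ]]), 'origin': array([ 0.4032422 , -0.70230087,  0.72978789]), 'rotation': array([ 0.8345425 , -0.07870722, -0.19728127])}
```

View pics/scene0.png

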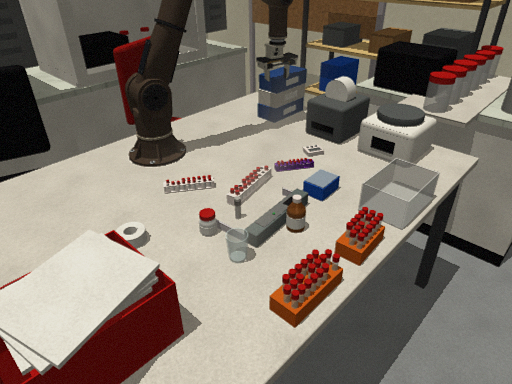

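View pics/side0.png

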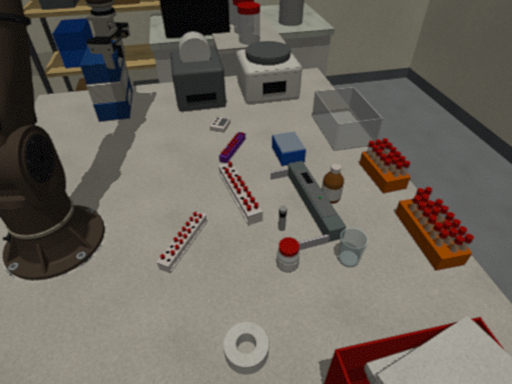

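The side view shows the target white rack around (240,190), with the post at (283,217), the jar at (288,253) and the bay running (290,170)-(340,235). The white rack at (183,240) and the purple one at (232,147) are look-alikes. Next I'll build a top-down map from both depth images.

```bash
cat > h.py <<'E'
import numpy as np,cv2
from scipy.spatial.transform import Rotation as R
from cell import observe, imaging, arm
def cloud(n):
    p,d=imaging.get_image(n); c=imaging.camera_params(n); K=c["camera_matrix"]
    v,u=np.mgrid[:384,:512]; 
    q=np.stack([(u-K[0,2])/K[0,0]*d,-(v-K[1,2])/K[1,1]*d,-d],-1)
    w=q@R.from_rotvec(c["rotation"]).as_matrix().T+c["origin"]
    m=d>0
    return w[m],p[m]
def ortho(ns=("scene","side"),x=(.3,.9),y=(-.25,.35),s=1000):
    W,C=map(np.concatenate,zip(*[cloud(n) for n in ns]))
    m=(W[:,0]>x[0])&(W[:,0]<x[1])&(W[:,1]>y[0])&(W[:,1]<y[1])&(W[:,2]<.16); W=W[m];C=C[m]
    return W,C
E
python3 - <<'E'
from h import *
W,C=ortho(); np.savez("c0.npz",W=W,C=C)
o=np.argsort(W[:,2]); W=W[o];C=C[o]
# column=+x, row=-y
im=np.zeros((600,600,3),np.uint8)
for w,c in zip(W,C):
    u=int((w[0]-.3)*1000);v=int((.35-w[1])*1000); cv2.circle(im,(u,v),1,tuple(map(int,c[::-1])),-1)
cv2.imwrite("pics/top0.png",im)
print(np.median(W[:,2]))
E
```

```text
0.0006833121010250132
```

View pics/top0.png

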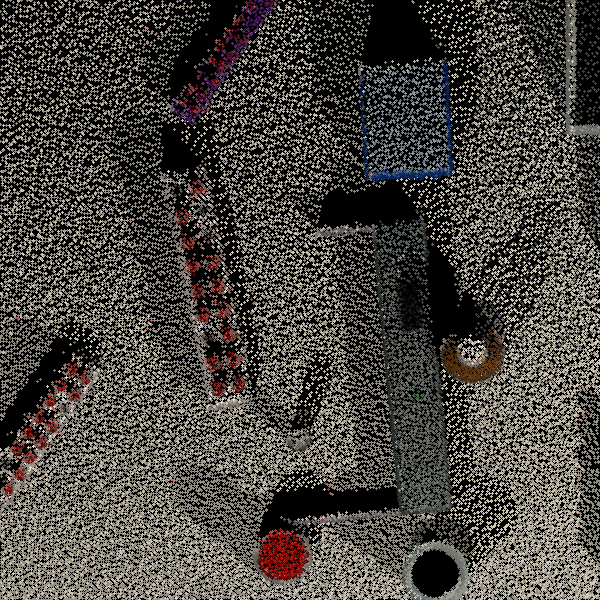

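The top map has x = 0.3+col/1000 and y = 0.35-row/1000. The rack runs (185,172)-(230,405), the post is at (299,440), the jar at (283,555), and the bay housing front runs (375,225)-(400,512). Next I'll fit these precisely.

```bash
cat >> h.py <<'E'
def frame(B):  # B=(x,y,a): world->bay
    c,s=np.cos(B[2]),np.sin(B[2]); M=np.array([[c,-s],[s,c]])
    return lambda P:(np.asarray(P)-B[:2])@M, lambda P:np.asarray(P)@M.T+B[:2]
def rackfit(W,C,box):
    m=(W[:,0]>box[0])&(W[:,0]<box[1])&(W[:,1]>box[2])&(W[:,1]<box[3])&(W[:,2]>.012)&(W[:,2]<.06)
    P=W[m][:,:2]
    # fit 44x240 rectangle: minimise outside distance + push via robust percentile edges over angles
    best=None
    for a in np.radians(np.arange(-30,30,.25)):
        c,s=np.cos(a),np.sin(a); Q=P@np.array([[c,-s],[s,c]])
        lo=np.percentile(Q,1,0);hi=np.percentile(Q,99,0)
        k=(hi-lo)[0]
        if best is None or k<best[0]: best=(k,a,lo,hi)
    k,a,lo,hi=best; c,s=np.cos(a),np.sin(a)
    ctr=np.array([[c,-s],[s,c]])@((lo+hi)/2)
    return ctr,np.degrees(a),hi-lo,len(P)
E
python3 - <<'E'
from h import *
z=np.load("c0.npz");W,C=z["W"],z["C"]
m=lambda x0,x1,y0,y1,z0,z1:(W[:,0]>x0)&(W[:,0]<x1)&(W[:,1]>y0)&(W[:,1]<y1)&(W[:,2]>z0)&(W[:,2]<z1)
print("rack",rackfit(W,C,(.44,.57,-.08,.2)))
H=W[m(.65,.78,-.17,.13,.04,.06)]
print("hous z",np.median(H[:,2]))
# front edge: per y-bin min x
ys=np.arange(-.14,.10,.01);xs=[np.percentile(H[abs(H[:,1]-y)<.005,0],3) for y in ys]
k=np.polyfit(ys,xs,1);print("front",k,np.degrees(np.arctan(-k[0])),np.std(np.polyval(k,ys)-xs))
a=np.arctan(-k[0])
for nm,b in dict(post=(.57,.63,-.12,-.06,.06,.09),jar=(.54,.63,-.25,-.16,.06,.09)).items():
    P=W[m(*b)];print(nm,(P.min(0)+P.max(0))/2,P.max(0)-P.min(0),len(P))
for nm,b in dict(mw=(.57,.69,-.19,-.14,.026,.034),pw=(.60,.665,.10,.14,.026,.034)).items():
    P=W[m(*b)];c,s=np.cos(a),np.sin(a);Q=P[:,:2]@np.array([[c,-s],[s,c]]);print(nm,np.percentile(Q,2,0),np.percentile(Q,98,0),len(P))
b=W[m(.65,.78,-.2,.15,.02,.06)][:,:2]@np.array([[c,-s],[s,c]]);print(np.percentile(b,[1,99],0))
E
```

```text
rack (array([0.50775695, 0.06065985]), np.float64(11.75), array([0.04469541, 0.23769511]), 1560)
hous z 0.0505913500472418
front [-0.09916061  0.68533611] 5.662972113644048 0.0004448728109311223
post [ 0.59918678 -0.09032233  0.07152743] [0.02393112 0.02052293 0.02277519] 128
jar [ 0.58270194 -0.20454069  0.06954464] [0.05200736 0.04991832 0.01907876] 525
mw [ 0.56924961 -0.24281009] [ 0.66766352 -0.22519829] 105
pw [0.6250077  0.05063043] [0.67115444 0.06213339] 51
[[ 0.65029284 -0.27001621]
 [ 0.767919    0.05475793]]
```

```bash
python3 - <<'E'
from h import *
z=np.load("c0.npz");W,C=z["W"],z["C"]
a=np.radians(5.66);c,s=np.cos(a),np.sin(a);Q=W[:,:2]@np.array([[c,-s],[s,c]])
for nm,x0,x1,y0,y1 in (("mw",.58,.655,-.25,-.2),("pw",.628,.66,.03,.08),("hous",.69,.72,-.26,.08)):
    for zr in ((.01,.02),(.02,.028),(.028,.036),(.045,.055)):
        k=(Q[:,0]>x0)&(Q[:,0]<x1)&(Q[:,1]>y0)&(Q[:,1]<y1)&(W[:,2]>zr[0])&(W[:,2]<zr[1])
        if k.sum()>3: print(nm,zr,k.sum(),np.percentile(Q[k,1],[2,50,98]).round(4))
rk=np.array([.50776,.06066]);print("rack rot",rk@np.array([[c,-s],[s,c]]))
E
```

```text
mw (0.01, 0.02) 69 [-0.2341 -0.2312 -0.2282]
mw (0.02, 0.028) 66 [-0.2439 -0.2311 -0.2267]
mw (0.028, 0.036) 63 [-0.2454 -0.2294 -0.2254]
pw (0.01, 0.02) 38 [0.0513 0.0549 0.0579]
pw (0.02, 0.028) 34 [0.0506 0.0549 0.0608]
pw (0.028, 0.036) 25 [0.0514 0.0552 0.06  ]
hous (0.01, 0.02) 35 [-0.2329 -0.2313 -0.2294]
hous (0.02, 0.028) 29 [-0.2335 -0.2318 -0.2297]
hous (0.028, 0.036) 31 [-0.2348 -0.2315 -0.2297]
hous (0.045, 0.055) 1197 [-0.2296 -0.1156  0.05  ]
rack rot [0.5112671  0.01028641]
```

Request:
apply_moves --pt "100 0.4 -0.79 0 0.08" --pt "100 0.4 -0.79 0 0.08" --pt "100 0.4 -0.79 0 0.08" --pt "100 0.4 -0.79 0 0.08" --pt "100 0.4 -0.79 0 0.08" --pt "100 0.4 -0.79 0 0.08" --pt "100 0.4 -0.79 0 0.08" --pt "100 0.4 -0.79 0 0.08" --pt "100 0.4 -0.79 0 0.08" --pt "100 0.4 -0.79 0 0.08" --pt "100 0.4 -0.79 0 0.08" --pt "100 0.4 -0.79 0 0.08"

```text
clock: 1.7
position: [0.4576, 0.0314, 0.2269]
ee_rot: [-0.326, 3.124, 0.0]
force: [1.1, 1.2, -0.3]
width: 0.999
gripper_force: 0.0
```

Request:
apply_moves --pt "100 0 0.03 -0.8 0" --pt "100 0 0 -0.8 0" --pt "100 0 0 -0.8 0" --pt "100 0 0 -0.6 0" --pt "100 0 0 -0.41 0" --pt "100 0 0 0 0"

```text
clock: 2.45
position: [0.4558, 0.0344, 0.0209]
ee_rot: [0.323, -3.121, 0.001]
force: [0.5, 0.3, 0.7]
width: 1.0
gripper_force: 0.0
```

Request:
apply_moves --pt "100 0.2 0.04 0 0" --pt "100 0.2 0.04 0 0" --pt "100 0.15 0.02 0 0.05" --pt "100 0.15 0.02 0 0.05" --pt "100 0.15 0.02 0 0.05" --pt "100 0.15 0.02 0 0.05" --pt "100 0.15 0.02 0 0.05" --pt "100 0.15 0.01 0 0.05" --pt "100 0.15 0.01 0 0.06" --pt "100 0.13 0.0 0 0.06" --pt "100 0 0 0 0"

```text
clock: 3.82
position: [0.553, 0.0467, 0.0222]
ee_rot: [-0.649, 3.072, -0.0]
force: [0.6, -0.1, 0.0]
width: 1.001
gripper_force: 0.0
```

```bash
cat >> h.py <<'E'
B=(.6653,-.0205,np.radians(5.66))
def where(box,name=None):
    W,C=ortho()
    # drop the dark hand: keep white/red pixels
    b=C.astype(int).max(1)>110
    c,a,sz,n=rackfit(W[b],C[b],box); to,_=frame(B)
    print("rack world",c.round(4),round(a,1),"size",sz.round(4),n,"bay",to(c).round(4),round(a-5.66,1))
    s=observe();y=R.from_rotvec(s["ee_rot"]).as_matrix()[:,1]
    print("tcp",s["position"].round(4),"a",np.degrees(np.arctan2(-y[0],y[1])).round(1),"F",s["force"].round(1),"t",s["clock"])
    if name:
        im=np.zeros((600,600,3),np.uint8)
        for i in np.argsort(W[:,2]):
            w=W[i];cv2.circle(im,(int((w[0]-.3)*1000),int((.35-w[1])*1000)),1,tuple(map(int,C[i][::-1])),-1)
        cv2.imwrite(name,im)
E
python3 -c "
from h import *
where((.49,.64,-.055,.205),'pics/top1.png')"
```

```text
rack world [0.5899 0.0756] 12.0 size [0.0878 0.2362] 517 bay [-0.0655  0.1031] 6.3
tcp [0.5521 0.0467 0.0222] a 23.8 F [ 0.  -0.6  0.5] t 3.925
```

View pics/top1.png

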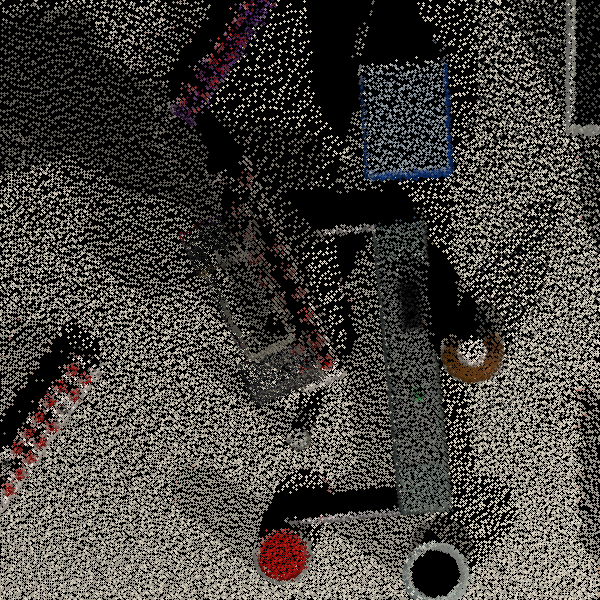

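The rack now lies along (235,158)-(335,378) in the map at about 24°, as planned, with the post clear at (299,440). I'll back off and re-measure.

Request:
apply_moves --pt "100 -0.4 -0.18 0 0" --pt "100 -0.3 -0.1 0.5 0" --pt "0 0 0 0.9 0" --pt "0 -0.4 0.2 0.7 0" --pt "0 -0.9 0.2 0 0" --pt "0 -0.4 0 0 0"

```text
clock: 4.68
position: [0.4052, 0.0546, 0.1485]
ee_rot: [-0.651, 3.073, 0.002]
force: [0.5, -0.4, -0.6]
width: 0.611
gripper_force: 0.0
```

```bash
python3 -c "
from h import *
where((.49,.65,-.055,.215))
print(observe()['joints'])"
```

```text
rack world [0.5989 0.0838] 23.8 size [0.094  0.2394] 1184 bay [-0.0558  0.1104] 18.1
tcp [0.4049 0.054  0.1482] a 23.9 F [-0.1 -0.3  0.8] t 4.775
[-0.48341903  0.17910753  0.25463924  2.18529049 -0.06493023  0.78497957
  1.80118453]
```

```bash
cat >> h.py <<'E'
def fit2(W,C,c,a,mg=.018):
    """fit the 44x240 footprint: points of the prior's grown rectangle, then robust edges"""
    b=C.astype(int).max(1)>70; W=W[b]; W=W[(W[:,2]>.012)&(W[:,2]<.06)]
    from scipy.optimize import minimize
    _,w=0,0; Q=frame((c[0],c[1],np.radians(a)))[0](W[:,:2]); P=W[(abs(Q[:,0])<.022+mg)&(abs(Q[:,1])<.12+mg),:2]
    def cost(p):
        Q=frame((p[0],p[1],p[2]))[0](P); o=np.maximum(np.abs(Q)-[.022,.12],0).sum(1)
        ins=np.minimum(.022-np.abs(Q[:,0]),.12-np.abs(Q[:,1])); ins=np.where(o>0,o,0)
        # outside distance capped, plus reward for occupied extents
        return np.minimum(o,.01).mean()*1e3
    r=minimize(cost,[c[0],c[1],np.radians(a)],method="Nelder-Mead",options=dict(initial_simplex=[[c[0],c[1],np.radians(a)],[c[0]+.01,c[1],np.radians(a)],[c[0],c[1]+.01,np.radians(a)],[c[0],c[1],np.radians(a+4)]]))
    Q=frame(r.x)[0](P)
    return r.x[:2],np.degrees(r.x[2]),r.fun,np.percentile(Q,[1,99],0).round(4).tolist(),len(P)
def where2(c,a,mg=.018):
    W,C=ortho(); c,a,f,ext,n=fit2(W,C,c,a,mg)
    print("rack world",c.round(4),a.round(1),"cost",round(f,3),"ext",ext,n,"bay",frame(B)[0](c).round(4),round(a-5.66,1))
    s=observe();y=R.from_rotvec(s["ee_rot"]).as_matrix()[:,1]
    print("tcp",s["position"].round(4),"a",np.degrees(np.arctan2(-y[0],y[1])).round(1),"F",s["force"].round(1),"t",s["clock"])
    return c,a
E
python3 -c "
from h import *
c,a=where2((.5737,.072),23.7)
for d in (.16,):
  print(frame((c[0],c[1],np.radians(a)))[1]([[0,d]]))"
```

```text
rack world [0.5755 0.0741] 24.2 cost 0.032 ext [[-0.0224, -0.1193], [0.0224, 0.1189]] 1531 bay [-0.0801  0.1029] 18.5
tcp [0.4082 0.0541 0.1486] a 23.9 F [-0.3  0.8 -0. ] t 4.875
[[0.50987148 0.21998722]]
```

Request:
apply_moves --pt "0 0.2 0.27 0 -0.348" --pt "0 0.2 0.27 0 -0.348" --pt "0 0.2 0.27 0 -0.348" --pt "0 0.2 0.27 0 -0.348" --pt "0 0.2 0.27 0 -0.348" --pt "0 0.2 0.27 0 -0.348" --pt "0 0.2 0.27 0 -0.348" --pt "0 0.2 0.27 0 -0.348" --pt "0 0.25 0.27 0 -0.348" --pt "0 0 0 0 0"

```text
clock: 6.12
position: [0.5205, 0.201, 0.1476]
ee_rot: [1.705, 2.637, 0.0]
force: [0.8, -0.2, -0.3]
width: -0.0
gripper_force: 0.0
```

Request:
apply_moves --pt "0 -0.02 0 -0.6 0" --pt "0 0 0 -0.6 0" --pt "0 0 0 -0.5 0" --pt "0 0 0 -0.38 0" --pt "0 0 0 0 0"

```text
clock: 6.75
position: [0.5166, 0.1983, 0.022]
ee_rot: [-1.705, -2.637, 0.005]
force: [0.1, 0.2, 0.7]
width: 0.002
gripper_force: 0.0
```

Request:
apply_moves --pt "0 0.08 -0.04 0 0" --pt "0 0.084 -0.186 0 0" --pt "0 0.084 -0.186 0 0" --pt "0 0.084 -0.186 0 0" --pt "0 0.084 -0.186 0 0" --pt "0 0.084 -0.186 0 0" --pt "0 0.084 -0.186 0 0" --pt "0 0.084 -0.186 0 0" --pt "0 0 0 0 0"

```text
clock: 7.88
position: [0.5583, 0.1173, 0.0233]
ee_rot: [1.711, 2.634, -0.001]
force: [-0.5, 0.9, -0.1]
width: 0.006
gripper_force: 0.0
```

```bash
python3 -c "
from h import *
where2((.607,.004),24.2)"
```

```text
rack world [ 0.61   -0.0045] 24.3 cost 0.348 ext [[-0.0364, -0.1213], [0.0222, 0.1239]] 1875 bay [-0.0535  0.0214] 18.7
tcp [0.5577 0.1187 0.0232] a -65.9 F [ 0.6 -0.1 -0.3] t 7.975
```

Request:
apply_moves --pt "0 0.07 -0.155 0 0" --pt "0 0.07 -0.155 0 0" --pt "0 0.07 -0.155 0 0" --pt "0 0.07 -0.155 0 0" --pt "0 0 0 0 0" --pt "0 -0.16 0.37 0 0" --pt "0 0 0 0.5 0" --pt "0 0 0 0.8 0" --pt "0 -0.8 0.2 0.6 0.34" --pt "0 -0.8 0 0 0.34" --pt "0 -0.3 0 0 0.34"

```text
clock: 9.35
position: [0.4483, 0.1166, 0.1378]
ee_rot: [-0.977, -2.985, -0.001]
force: [0.9, 0.1, 0.4]
width: 0.006
gripper_force: 0.0
```

```bash
python3 -c "
from h import *
where2((.627,-.041),24.2)"
```

```text
rack world [ 0.6306 -0.0499] 24.3 cost 1.093 ext [[-0.037, -0.1264], [0.0381, 0.1258]] 2044 bay [-0.0374 -0.0258] 18.6
tcp [0.4489 0.1165 0.1377] a -36.4 F [1.  0.  1.1] t 9.45
```

```bash
sed -i 's/    W,C=ortho(); c,a,f/    W,C=ortho(); q=frame(B)[0](W[:,:2]); k=(q[:,0]<.020)\&(np.hypot(q[:,0]+.073,q[:,1]+.063)>.016)\&(q[:,1]>-.138); W=W[k];C=C[k]\n    c,a,f/' h.py; python3 -c "
from h import *
c,a=where2((.6275,-.042),24.2,.015)
print(frame((c[0],c[1],np.radians(a)))[1]([[-.06,.085],[-.033,.085]]))"
```

```text
rack world [ 0.6269 -0.0422] 24.1 cost 0.02 ext [[-0.0222, -0.1193], [0.0223, 0.1175]] 1775 bay [-0.0404 -0.0178] 18.4
tcp [0.4515 0.1165 0.1377] a -36.8 F [-0.4  0.4  0.7] t 9.55
[[0.53746867 0.0109259 ]
 [0.56212392 0.0219313 ]]
```

Request:
apply_moves --pt "100 0.267 -0.357 0 0.355" --pt "100 0.267 -0.357 0 0.355" --pt "100 0.267 -0.357 0 0.355" --pt "100 0.267 -0.357 0 0.355" --pt "100 0.267 -0.357 0 0.355" --pt "100 0.267 -0.357 0 0.355" --pt "100 0 0 0 0" --pt "100 0 0 0 0"

```text
clock: 10.55
position: [0.5472, -0.0121, 0.1369]
ee_rot: [0.656, -3.072, -0.001]
force: [-0.8, 0.1, 0.0]
width: 0.824
gripper_force: 0.0
```

Request:
apply_moves --pt "100 0 0 -0.6 0" --pt "100 0 0 -0.6 0" --pt "100 0 0 -0.45 0" --pt "100 0 0 -0.26 0" --pt "100 0 0 0 0"

```text
clock: 11.18
position: [0.5464, -0.0117, 0.0221]
ee_rot: [0.662, -3.069, -0.001]
force: [-0.9, -0.1, 0.8]
width: 1.002
gripper_force: 0.0
```

Request:
apply_moves --pt "100 0.2 0.08 0 0" --pt "100 0.2 0.09 0 0" --pt "100 0.119 0.093 0 -0.091" --pt "100 0.119 0.093 0 -0.091" --pt "100 0.13 0.078 0 -0.091" --pt "100 0.13 0.078 0 -0.091" --pt "100 0.13 0.078 0 -0.091" --pt "100 0.137 0.064 0 -0.091" --pt "100 0.07 0.03 0 -0.06" --pt "100 0 0 0 0"

```text
clock: 12.42
position: [0.622, 0.0292, 0.0231]
ee_rot: [-0.193, 3.135, 0.0]
force: [-0.1, 0.3, -0.4]
width: 1.001
gripper_force: 0.0
```

```bash
python3 -c "
from h import *
where2((.664,-.027),7,.015)"
```

```text
rack world [ 0.6597 -0.0267] 7.0 cost 0.083 ext [[-0.0233, -0.1195], [0.0226, 0.1156]] 1345 bay [-0.0062 -0.0056] 1.3
tcp [0.6213 0.0287 0.0229] a 7.0 F [ 0.4  1.2 -0.3] t 12.525
```

Request:
apply_moves --pt "100 -0.13 -0.013 0 -0.045" --pt "100 0.05 -0.5 0 0" --pt "100 0 0 0 0" --pt "100 0.08 0.008 0 0" --pt "100 0.07 0.007 0 0" --pt "100 0.05 0.005 0 0" --pt "100 0.04 0.004 0 0" --pt "100 0 0 0 0"

```text
clock: 13.52
position: [0.6307, -0.0003, 0.0226]
ee_rot: [0.157, -3.137, -0.0]
force: [-0.2, 0.8, -0.3]
width: 0.998
gripper_force: 0.3
```

```bash
python3 -c "
from h import *
where2((.6645,-.027),6,.015)"
```

```text
rack world [ 0.6613 -0.0287] 6.4 cost 0.135 ext [[-0.0277, -0.1184], [0.0227, 0.1113]] 1169 bay [-0.0048 -0.0077] 0.7
tcp [ 6.307e-01 -6.000e-04  2.270e-02] a 5.7 F [-1.4 -0.3 -0.9] t 13.625
```

Request:
apply_moves --pt "100 0.03 0.003 0 0" --pt "100 0.03 0.003 0 0" --pt "100 0 0 0 0"

```text
clock: 14.0
position: [0.6313, -0.0006, 0.0223]
ee_rot: [0.154, -3.132, -0.001]
force: [-11.4, 0.3, 7.4]
width: 0.998
gripper_force: 5.5
```

Request:
apply_moves --pt "100 0.02 0.002 0 0" --pt "100 0 0 0 0" --pt "100 -0.1 -0.01 0 0" --pt "100 -0.1 -0.01 0 0" --pt "100 -0.3 0.1 0 0" --pt "100 -0.3 0 0.5 0" --pt "100 -0.3 0 0.9 0" --pt "100 -0.9 0 0.8 0" --pt "100 -0.9 0.2 0 0" --pt "100 0 0.2 0 0" --pt "100 0 0 0 0"

```text
clock: 15.38
position: [0.4697, 0.0297, 0.1487]
ee_rot: [-0.159, 3.136, 0.001]
force: [0.5, -0.3, 0.6]
width: 1.001
gripper_force: 0.0
```

```bash
python3 - <<'E'
from h import *
where2((.6645,-.027),6,.012)
for n in("scene","side"):
    W,C=cloud(n);q=frame(B)[0](W[:,:2])
    k=(W[:,2]>.015)&(W[:,2]<.037)&(abs(q[:,1]+.005)<.112)&(q[:,0]>-.05)&(q[:,0]<-.0)
    for y0 in np.linspace(-.11,.09,5):
        j=k&(abs(q[:,1]-y0)<.012)
        if j.sum()>5: print(n,y0.round(2),np.percentile(q[j,0],[3,20]).round(4),j.sum())
    j=(W[:,2]>.028)&(W[:,2]<.06)&(q[:,1]>-.135)&(q[:,1]<.135)&(q[:,0]<.015)&(q[:,0]>-.03);print(np.percentile(q[j,1],[.5,99.5]).round(4))
p,_=imaging.get_image("side");cv2.imwrite("pics/end.png",cv2.resize(p[130:280,200:400],None,fx=4,fy=4)[:,:,::-1])
E
```

```text
rack world [ 0.6647 -0.0272] 5.3 cost 0.005 ext [[-0.0214, -0.1193], [0.0201, 0.1172]] 1621 bay [-0.0012 -0.0066] -0.4
tcp [0.4702 0.0285 0.1484] a 5.7 F [ 0.1 -0.6  0.1] t 15.475
[-0.1261  0.1127]
[-0.126   0.1128]
```

View pics/end.png

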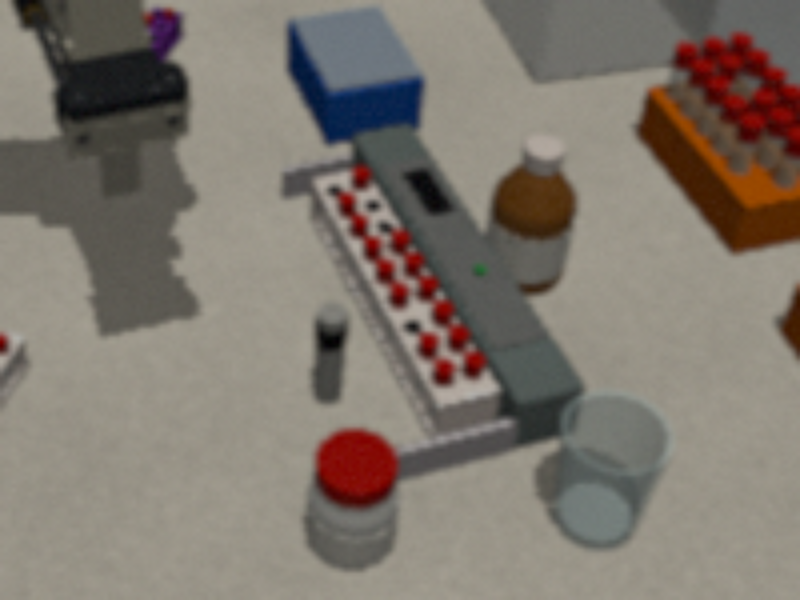

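The close-up shows the rack lying along the back wall between the two end walls, behind the post at (330,350), with the jar, beaker, bottle and tip box undisturbed. I'll do one numeric check on the front edge before handing in.

```bash
python3 - <<'E'
from h import *
W,C=map(np.concatenate,zip(*[cloud(n) for n in("scene","side","scene","side")]));q=frame(B)[0](W[:,:2])
k=(W[:,2]>.033)&(W[:,2]<.046)&(q[:,0]>-.06)&(q[:,0]<.0)
ys=np.arange(-.115,.106,.01);xs=np.array([np.percentile(q[k&(abs(q[:,1]-y)<.005),0],5) for y in ys])
p=np.polyfit(ys,xs,1);print("edge slope deg",-np.degrees(p[0]).round(2),"x at y ends",np.polyval(p,[-.126,.114]).round(4),"res",(xs-np.polyval(p,ys)).std().round(4))
k=(W[:,2]>.046)&(W[:,2]<.055);xs=np.array([np.percentile(q[k&(q[:,0]>.0222-.006)&(q[:,0]<.06)&(abs(q[:,1]-y)<.005),0],5) for y in ys]);p=np.polyfit(ys,xs,1);print("wall",-np.degrees(p[0]).round(2),np.polyval(p,[-.126,.114]).round(4))
E
```

```text
edge slope deg -0.15 x at y ends [-0.0224 -0.0218] res 0.0004
wall 0.07 [0.0226 0.0223]
```

```bash
python3 -c "
from cell import arm
print(arm.sign_off())"
```

```text
the job is handed in; nothing more can be done
None
```

The rack is in the bay behind the post, with its long side against the back wall to within about 1 mm (camera-measured) and between the end walls. The other things on the bench look undisturbed, the hand is clear, and the job was handed in at about 16 s.

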